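# Thread the bench rule out of the half-covered tool tray

## Task

The wooden bench rule has slipped into the half-covered tool tray, both ends under the fixed covers. Without forcing it against the tray, slide it lengthwise, tilt it and bring it out through the opening one end first, then finish holding it still in the gripper, the whole rule a hand's breadth clear above the tray and still over it; do not let go. Leave the thread spools and the beeswax block where they stand.

Things in the scene. Friction and masses are not known exactly. Their poses are not given: they have to be found in the camera images.
- tool_tray: Fixed dark wooden tray, outside 128 (x) by 242 (y) by 50 mm high; origin at the centre of its underside, z up, long axis its own y, yaw within 0.5 rad of 0. Floor top 5 mm above the origin; inside 116 mm (x) by 230 mm (y -115 to +115). Two fixed dark wooden covers with a brass line at the mouth, 45 to 50 mm above the origin, full width: long one y -121 to -55 (deep pocket below it), short one y +75 to +121
- opening (a point): Centre of the opening between the covers, level with their tops (50 mm above the tray's underside, y = +10 mm in the tray's frame). The opening is 130 mm along the tray (y -55 to +75) by 116 mm across: too short for the rule to come out flat, even cornerwise
- rule_mid (a point): Centre of the loose pale wooden bench rule: straight bar 170 mm long (own y), 16 wide (x), 14 high (z), brass end caps, black graduation lines, about 60 g evenly spread. Starts flat on the tray's floor, within 0.15 rad of the tray's long axis, one end under each cover; slid fully into the deep pocket, its other end lies free in the opening
- rule_end_a (a point): Centre of the rule's end face that starts under the short cover (the rule's +y end)
- rule_end_b (a point): Centre of the rule's end face that starts under the long cover, in the deep pocket (the rule's -y end)
- spool_navy: Bystander: loose wooden spool of navy thread, 48 x 49 x 32 mm high, origin at the centre of its underside, stands off the tray's +y end
- wax_block: Bystander: loose yellow beeswax block, 30 x 46 x 18 mm high, origin at the centre of its underside, lies off the tray's -y end
- spool_rust: Bystander: loose wooden spool of rust thread, 50 x 54 x 36 mm high, origin at the centre of its underside, stands to the right rear of the tray. Beyond it, 0.17 m further to the right, stands a fixed rotary cord stand 264 mm tall, and a sloping card 190 mm tall beside it: swing the arm over them, above 0.3 m
- bench_rule: The bench rule again, origin at the centre of its underside (7 mm below rule_mid)

How it is judged (in metres and radians):
On the way:
1. the rule is threaded: one end is above the covers while the other end is still below them inside the tray (((height (world z) of rule_end_a above 0.057 m and height (world z) of rule_end_b below 0.046 m and horizontal distance between rule_mid and tool_tray below 0.13 m) or (height (world z) of rule_end_b above 0.057 m and height (world z) of rule_end_a below 0.046 m and horizontal distance between rule_mid and tool_tray below 0.13 m))), for 0.1 s.
At the end, for the whole second after the job is handed in: The rule is held in the fingers, still and touching nothing else: both its ends at least 50 mm above the tops of the covers (100 mm above the worktop), its middle within 120 mm of the centre of the opening as seen from above; the two spools and the wax block within 20 mm of where they stood (height (world z) of each of rule_end_a, rule_end_b above 0.1 m and horizontal distance between rule_mid and opening below 0.12 m and contact force between bench_rule and the fingers above 1 N and contact force between bench_rule and tool_tray below 0.1 N and linear speed of bench_rule below 0.03 m/s and angular speed of bench_rule below 0.3 rad/s and distance of each of spool_navy, wax_block, spool_rust from where it was at the start of the episode below 0.02 m); the arm keeps its last pose, push and grip.
It fails at once if the rule is forced against the tray (over 25 N) (contact force between bench_rule and tool_tray above 25 N).
It fails at once if a spool or the wax block is shoved more than 20 mm (distance of any of spool_navy, wax_block, spool_rust from where it was at the start of the episode above 0.02 m).
It also fails if it takes over 43 s, if anything falls off the work surface, if the arm or the gripper's body presses on something with over 40 N, if the wrist force passes 120 N, or if a joint passes its speed limit or range.

## Robot

A 6-joint arm with a two-finger parallel gripper is mounted at the origin on a cart in front of the work surface, level with it; the furniture and walls round the work are solid. World frame = base frame: x ahead of the robot, y to its left, z up, the work surface at z = 0. Lengths are in mm, angles in rad, forces in N, time in s.
With the tool pointing down it reaches from about 325 to 850 mm from the base axis. Payload 15.5 kg.
Tool frame: the origin (TCP) lies between the finger pads; the fingertips stand ahead of it and the grasp point (between the pads) lies 5 mm behind it (tips_ahead is the z of the fingertips in the tool frame, in mm); z points along the fingers, x is the direction in which the jaws open and shut, and the axes are right-handed (so a half turn about z gives the same grasp; the last joint's range is limited). The gripper opens to 91 mm and grips with 3 to 60 N. Pads are 32 mm wide; open, the fingers measure 118 mm over their backs; the gripper's body (76 mm by 178 mm) begins 60 mm behind the grasp point.
Start: joints at [-1.284, 0.494, 1.345, -0, 1.302, -0.096], TCP at [233.451, -579.765, 227.915] pointing down, gripper open.
Joint ranges: [-2.91, 2.91], [-0.82, 2.16], [0.22, 2.67], [-1.22, 4.37], [0.12, 2.79], [-3.08, 3.08]. Speed limits (rad/s): [1.89, 1.89, 2.57, 3.01, 3.01, 3.01].

## Interface

Orientations are given as a rotation vector (axis times angle).
In Python, from workcell import * gives the robot as it stands. The module is installed in compiled form; this text tells all that it offers.
- The arm moves only by the tool apply_moves, never from a script. Its argument "commands" is a list that holds one entry, the list of rows, each a list of 7 numbers: the shift along the tool's x, y, z scaled (see below), then the turn, a rotation vector about the tool's x, y, z scaled (see below), then the closure, from -1 (fully open) to 1 (shut), so that 0 is half open. In form: [[[tx, ty, tz, wx, wy, wz, fingers], ...]]. A call has exactly 10 rows; each row shifts and turns the commanded pose from where the row before left it, along the tool's axes as they then stand; what a row does not reach is not made up. The controller multiplies each number of a shift by 0.04 m and each number of a turn by 0.15 rad. A row lasts 1/8 s, in which the tool goes at most 62.5 mm and 10.7 degrees, less where a joint would pass 70% of its speed; a pose out of reach is approached as far as the arm can. A call with a number of a shift or a turn outside -1 to 1 is refused whole. A call with a gripper value outside its range is refused whole. The fingers move at their own pace and stop on an object; the grip force is fixed at half the most. Time passes only in rows, so rows that do not move let the fingers close, or fill a call up. It gives the time, the measured TCP pose, the force and the opening at its end, in the units of the state.
- get_obs(): the state, without advancing time (a new reading comes with each control period).
- read_camera(name): name is "scene" or "top" or "wrist"; returns a dict with "color" (420x560x3 uint8, red, green, blue), "range_z" (420x560 float32, mm along the optical axis (not along the pixel's ray), 0 where there is no reading), "camera_matrix" (3x3 intrinsics, pixels), "pose" (4x4, takes a point from camera to world coordinates). Camera axes: x right, y down, z forward; pixel columns grow to the right and rows downward; lengths in mm; the calibration is good to about 2 mm. A picture is of the moment at which its call begins.
- close_job(): hands the job in, once; it reports no verdict.
The state is a dict: "t": time; "joints": joint angles; "dq": joint speeds; "joint_torque": joint torques, N m; "eef_pos": TCP position; "tcp_rot": TCP orientation; "force": force on the tool from outside, world axes, zero at the start; "moment": the same for the moment, N m; "opening": finger opening in mm.
Only numpy, scipy, OpenCV 4.12 (cv2) and the standard library are available. Lean on these libraries where they do the work, as an engineer would, in place of code of your own. Each camera call takes 0.05 s, during which the arm holds its last target.

## Working session

There is one attempt and no reset: what is moved stays moved. The work goes in short steps, Python scripts to look and compute and a tool call to move; the robot and the scene stay as the last step left them, time stands still between calls to the robot, and variables do not carry over. Pictures are saved under pics/ and viewed, and the job is handed in when it is done.

Besides the shell and the picture viewer there is one more tool, called after "Call:" as name([rows], argument=value, ...), one row to a line, values as JSON. apply_moves: Moves the arm, as the interface text tells. Shifts and turns lie within -1 to 1; 1 stands for 0.04 m of shift or 0.15 rad of turn. Its arguments: {"type":"object","properties":{"commands":{"type":"array"}},"required":["commands"]}

```bash
mkdir -p pics; python3 - <<'E'
from workcell import *
import cv2,numpy as np
o=get_obs();print(o)
for n in ["scene","top"]:
    r=read_camera(n);cv2.imwrite(f"pics/{n}0.png",r["color"][...,::-1]);np.savez(f"{n}0.npz",**r)
    print(n,r["camera_matrix"],r["pose"])
E
```

```text
{'t': 0.0, 'joints': array([-1.28352623e+00,  4.94172446e-01,  1.34616709e+00,  4.96313021e-05,
        1.30251645e+00, -9.55127957e-02]), 'dq': array([ 0.00127468, -0.00028884,  0.00143116, -0.00082606,  0.00038009,
       -0.00081942]), 'joint_torque': array([ 1.63897290e-03, -8.78806543e+01, -3.81858015e+01,  7.06345565e-02,
        5.30201232e-02, -1.16741630e-04]), 'eef_pos': array([ 233.33998412, -579.39038987,  227.33276227]), 'tcp_rot': array([-2.60274453e+00,  1.75785158e+00,  1.48288037e-03]), 'force': array([ 0.52311826, -0.50649485,  0.71174081]), 'moment': array([ 0.04285854, -0.00503931, -0.03404987]), 'opening': 91.31544265044839}
scene [[435.72332053   0.         284.31781258]
 [  0.         435.72332053 207.54168696]
 [  0.           0.           1.        ]] [[-7.75492576e-01 -4.91069164e-01  3.96815248e-01  1.64697799e+02]
 [-6.31313763e-01  5.95808317e-01 -4.96442728e-01  5.12405927e+02]
 [ 7.36189036e-03 -6.35502578e-01 -7.72063648e-01  7.25972000e+02]
 [ 0.00000000e+00  0.00000000e+00  0.00000000e+00  1.00000000e+00]]
top [[457.54843307   0.         280.86147995]
 [  0.         457.54843307 208.34767591]
 [  0.           0.           1.        ]] [[ 6.82500051e-03 -9.98110874e-01  6.10581977e-02  4.28972792e+02]
 [-9.99975058e-01 -6.70129909e-03  2.23050796e-03  1.05625987e+02]
 [-1.81712500e-03 -6.10718980e-02 -9.98131715e-01  1.02655953e+03]
 [ 0.00000000e+00  0.00000000e+00  0.00000000e+00  1.00000000e+00]]
```

View pics/scene0.png

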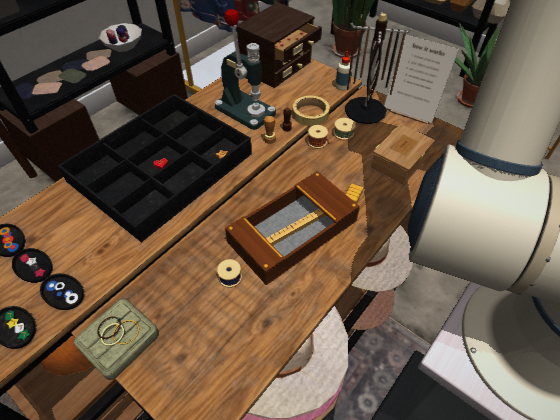

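View pics/top0.png

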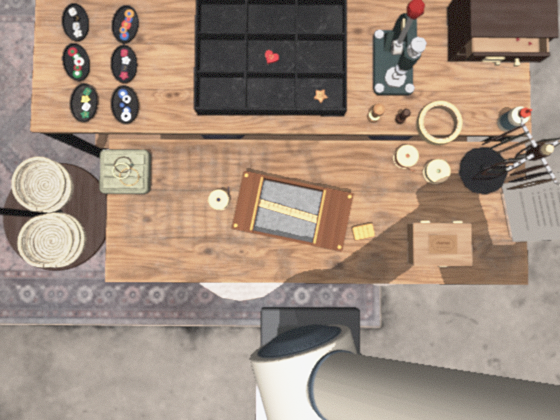

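The top view shows the tray at about px (293,210), with the long cover on the right (-y) and the rule at px (288,213). The navy spool is at (218,200), the wax at (363,232) and the spools at the right rear at (406,157) and (437,170). Next I'll measure these.

```bash
cat > h.py <<'E'
import numpy as np,cv2
def ray(r,u,v,z):
    K=r["camera_matrix"];T=r["pose"]
    d=T[:3,:3]@np.linalg.inv(K)@np.array([u,v,1.0]);o=T[:3,3]
    return o+d*(z-o[2])/d[2]
def cloud(r):
    K=r["camera_matrix"];T=r["pose"];Z=r["range_z"].astype(float)
    v,u=np.indices(Z.shape)
    P=np.stack([(u-K[0,2])/K[0,0]*Z,(v-K[1,2])/K[1,1]*Z,Z],-1)
    return P@T[:3,:3].T+T[:3,3]
E
python3 - <<'E'
from h import *
r=dict(np.load("top0.npz"));
P=cloud(r);c=r["color"]
im=cv2.resize(c[160:260,220:385,::-1],None,fx=4.8,fy=4.8,interpolation=cv2.INTER_CUBIC);cv2.imwrite("pics/topcrop.png",im)
for n,(u,v) in dict(wax=(363,232),sp1=(400,157),sp2=(431,170),navy=(214,195),stand=(483,170),stand2=(545,150),card=(530,200),box=(443,243),tray=(288,213)).items(): print(n,P[v,u].round())
# covers: points z 44..56 near tray
m=(abs(P[...,2]-50)<6); m[:, :225]=0;m[:,360:]=0;m[:165]=0;m[255:]=0
n,l,s,ce=cv2.connectedComponentsWithStats(m.astype(np.uint8))
cs=cv2.findContours(m.astype(np.uint8),cv2.RETR_EXTERNAL,cv2.CHAIN_APPROX_NONE)[0]
q=max(cs,key=len)[:,0]
pts=np.array([ray(r,u,v,50)[:2] for u,v in q],np.float32)
(cx,cy),(w,h),a=cv2.minAreaRect(pts);print(cx,cy,w,h,a, cv2.boxPoints(((cx,cy),(w,h),a)))
print(np.median(P[...,2][m]))
hsv=cv2.cvtColor(c,cv2.COLOR_RGB2HSV)
for uv in [(288,213),(300,217),(285,200),(260,207),(320,215)]: print(uv,hsv[uv[1],uv[0]],P[uv[1],uv[0]].round(1))
E
```

```text
wax [440. -73.  18.]
sp1 [ 603. -151.   37.]
sp2 [ 576. -220.   32.]
navy [518. 254.  30.]
stand [ 563. -291.  128.]
stand2 [ 577. -338.  261.]
card [ 507. -407.   83.]
box [ 417. -235.   57.]
tray [480.  92.  20.]
483.8709411621094 84.4000244140625 241.4174041748047 127.76387786865234 78.67745971679688 [[397.53333  -21.41732 ]
 [522.8106   -46.501442]
 [570.20856  190.21738 ]
 [444.93127  215.30148 ]]
49.93941014103848
(288, 213) [ 26  56 247] [480.4  92.1  20.2]
(300, 217) [ 25  66 246] [471.7  65.7  21.1]
(285, 200) [ 30   1 189] [510.3  98.8   5. ]
(260, 207) [ 14  29 166] [494.1 154.5   6.7]
(320, 215) [ 20 122 234] [475.   24.2  50.8]
```

View pics/topcrop.png

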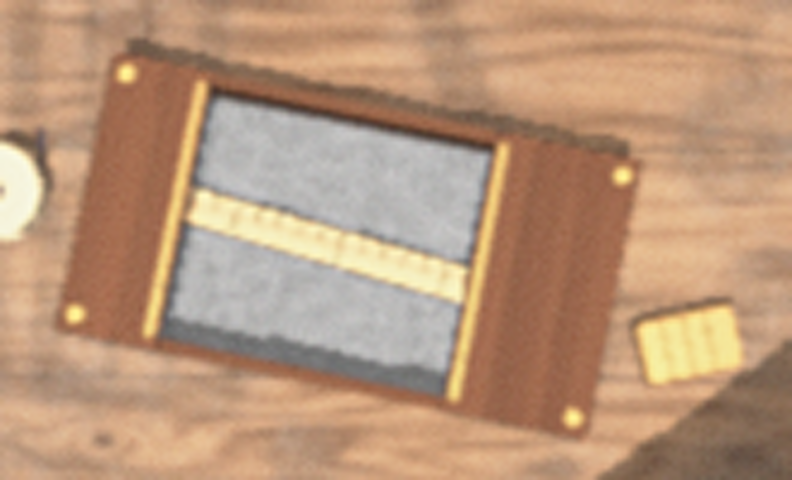

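Call:
apply_moves([
  [[0,0,-0.6,0,0,-0.755,0],[0,0,-0.6,0,0,-0.755,0],[0,0,-0.6,0,0,-0.755,0],[0,0,-0.6,0,0,-0.755,0],[0,0,-0.6,0,0,-0.755,0],[0,0,0,0,0,-0.755,0],[0,0,0,0,0,-0.755,0],[0,0,0,0,0,-0.755,0],[0.068,-0.94,0,0,0,0,0],[0.068,-0.94,0,0,0,0,0]],
])

```text
t: 1.35
eef_pos: [259.6, -508.1, 347.3]
tcp_rot: [-3.109, 0.442, 0.001]
force: [0.9, 0.6, 0.6]
opening: 45.8
```

Call:
apply_moves([
  [[0.068,-0.94,0,0,0,0,0],[0.068,-0.94,0,0,0,0,0],[0.068,-0.94,0,0,0,0,0],[0.068,-0.94,0,0,0,0,0],[0.068,-0.94,0,0,0,0,0],[0.068,-0.94,0,0,0,0,0],[0.068,-0.94,0,0,0,0,0],[0.068,-0.94,0,0,0,0,0],[0.068,-0.94,0,0,0,0,0],[0.068,-0.94,0,0,0,0,0]],
])

```text
t: 2.6
eef_pos: [390.5, -154.2, 347.8]
tcp_rot: [-3.11, 0.442, 0.0]
force: [-0.3, 0.3, -0.2]
opening: 45.8
```

Call:
apply_moves([
  [[0.068,-0.94,0,0,0,0,0],[0.068,-0.94,0,0,0,0,0],[0.068,-0.94,0,0,0,0,0],[0.068,-0.94,0,0,0,0,0],[0.068,-0.94,0,0,0,0,0],[0.068,-0.94,0,0,0,0,0],[0.068,-0.94,0,0,0,0,0],[0.068,-0.94,0,0,0,0,0],[0,0,0,0,0,0,0],[0,0,0,0,0,0,0]],
])

```text
t: 3.85
eef_pos: [494.6, 127.1, 347.7]
tcp_rot: [3.11, -0.441, -0.001]
force: [0.7, -0.5, 0.5]
opening: 45.6
```

```bash
python3 - <<'E'
from workcell import *
import cv2,numpy as np
from scipy.spatial.transform import Rotation as R
o=get_obs();print(o["t"],o["eef_pos"],o["opening"],o["joints"],o["force"]);print(R.from_rotvec(o["tcp_rot"]).as_matrix().round(4))
r=read_camera("wrist");cv2.imwrite("pics/w1.png",r["color"][...,::-1]);np.savez("w1.npz",**r)
r=read_camera("scene");cv2.imwrite("pics/s1.png",r["color"][...,::-1]);
E
```

```text
3.85 [494.62771939 127.12593335 347.65760602] 45.613188241239705 [ 1.34762261e-01  2.28315579e-01  1.43146233e+00 -2.43826491e-04
  1.48257386e+00  4.16401134e-01] [ 0.65669577 -0.46861155  0.51433507]
[[ 9.606e-01 -2.779e-01 -7.000e-04]
 [-2.779e-01 -9.606e-01 -3.000e-04]
 [-6.000e-04  5.000e-04 -1.000e+00]]
```

View pics/w1.png

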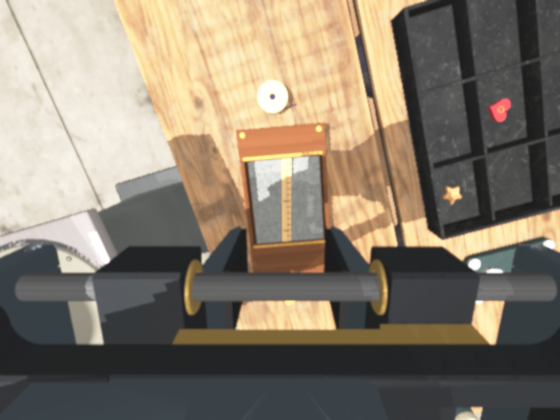

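The wrist view shows the rule running vertically at px (287,155–240), almost centred between the fingers. I'll check the lateral offset before going down.

```bash
python3 - <<'E'
from h import *
r=dict(np.load("w1.npz"));P=cloud(r)
c0=np.array([494.63,127.13]);X=np.array([.9606,-.2779]);Y=np.array([.2779,.9606])
d=P[...,:2]-c0;a=d@X;b=d@Y;z=P[...,2]
hsv=cv2.cvtColor(r["color"],cv2.COLOR_RGB2HSV)
m=(abs(a)<30)&(b<22)&(b>-85)&(z>14)&(z<25)
v,u=np.nonzero(m);pts=np.array([ray(r,x,y,19)[:2] for x,y in zip(u,v)])-c0
p=np.polyfit(pts@Y,pts@X,1);print(len(pts),p,np.percentile(pts@X-np.polyval(p,pts@Y),[2,98]),(pts@Y).min(),(pts@Y).max(),np.median(z[m]))
E
```

```text
624 [0.00058639 0.33552974] [-7.96015171  7.84280747] -83.99680202280153 21.541292323211543 18.992018846010154
```

View pics/s1.png

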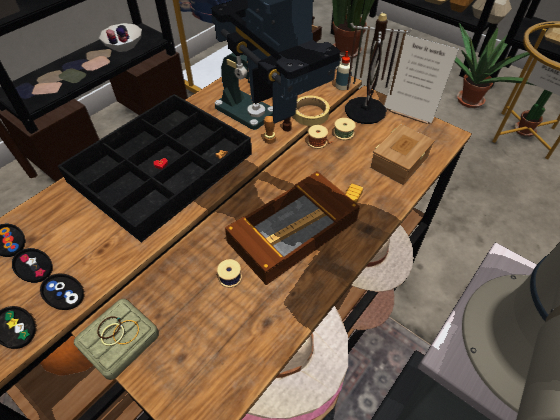

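Call:
apply_moves([
  [[0,0,0.9,0,0,0,0],[0,0,0.9,0,0,0,0],[0,0,0.9,0,0,0,0],[0,0,0.9,0,0,0,0],[0,0,0.9,0,0,0,0],[0,0,0.9,0,0,0,0],[0,0,0.9,0,0,0,0],[0,0,0.8,0,0,0,0],[0,0,0.3,0,0,0,0],[0,0,0,0,0,0,0]],
])

```text
t: 5.2
eef_pos: [494.9, 127.0, 52.0]
tcp_rot: [3.11, -0.442, -0.001]
force: [-0.1, -0.6, -0.4]
opening: 45.5
```

Call:
apply_moves([
  [[0,0,0.3,0,0,0,0],[0,0,0.26,0,0,0,0],[0,0,0.2,0,0,0,0],[0,0,0,0,0,0,0],[0,0,0,0,0,0,0.4],[0,0,0,0,0,0,1],[0,0,0,0,0,0,1],[0,0,0,0,0,0,1],[0,0,0,0,0,0,1],[0,0,0,0,0,0,1]],
])

```text
t: 6.45
eef_pos: [495.1, 127.4, 21.7]
tcp_rot: [-3.11, 0.442, -0.001]
force: [-0.9, -0.6, 6.4]
opening: 15.9
```

```bash
python3 - <<'E'
from workcell import *
import cv2,numpy as np
o=get_obs();print(o["t"],o["eef_pos"],o["opening"],o["force"],o["moment"])
for n in ["top","scene"]:
  r=read_camera(n);cv2.imwrite(f"pics/{n}2.png",cv2.resize(r["color"][140:280,190:390,::-1],None,fx=4,fy=4,interpolation=cv2.INTER_CUBIC))
r=read_camera("wrist");cv2.imwrite("pics/w2.png",r["color"][...,::-1])
E
```

```text
6.45 [495.09701907 127.42524481  21.69593448] 15.921876412128263 [-0.85051918 -0.60051313  6.35545945] [-0.00594174  0.03917154 -0.04115023]
```

View pics/scene2.png

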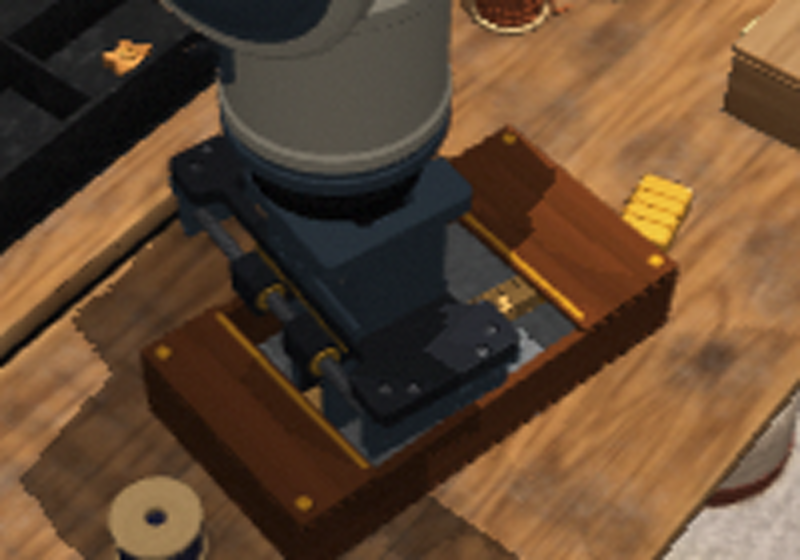

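View pics/w2.png

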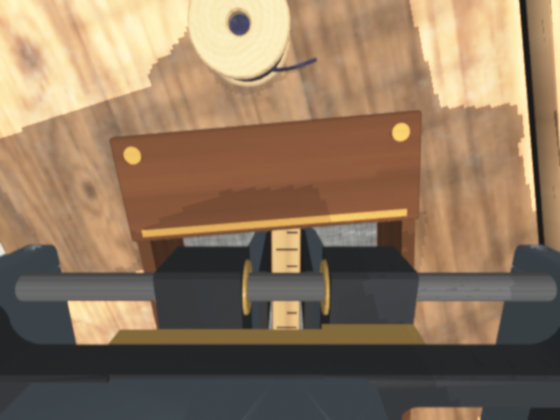

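The rule is gripped at 15.9 mm opening, and it disappears under the short cover at px (286,230). Next I'll lift it 8 mm and slide it 18 mm towards the deep pocket.

Call:
apply_moves([
  [[0,0,-0.1,0,0,0,1],[0,0,-0.1,0,0,0,1],[0,0,0,0,0,0,1],[0,0.1,0,0,0,0,1],[0,0.1,0,0,0,0,1],[0,0.1,0,0,0,0,1],[0,0.1,0,0,0,0,1],[0,0.05,0,0,0,0,1],[0,0,0,0,0,0,1],[0,0,0,0,0,0,1]],
])

```text
t: 7.85
eef_pos: [490.0, 110.2, 29.5]
tcp_rot: [-3.11, 0.441, -0.0]
force: [0.7, 0.7, -1.4]
opening: 16.0
```

```bash
python3 - <<'E'
from workcell import *
import cv2,numpy as np
o=get_obs();print(o["t"],o["eef_pos"],o["opening"],o["force"],o["moment"])
r=read_camera("wrist");cv2.imwrite("pics/w3.png",r["color"][...,::-1]);np.savez("w3.npz",**r)
E
```

```text
7.85 [489.99438044 110.17108247  29.51334568] 16.04520693916889 [ 0.65502705  0.72342644 -1.41212321] [ 0.02989549 -0.04960502  0.01346827]
```

View pics/w3.png

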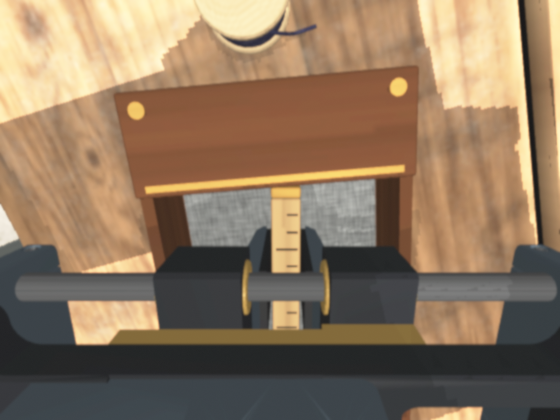

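The brass cap of end a is just showing at px (286,188). I'll measure where it is.

```bash
python3 - <<'E'
from h import *
r=dict(np.load("w3.npz"));P=cloud(r)
c0=np.array([483.9,84.4]);X=np.array([.9805,-.1963]);Y=np.array([.1963,.9805])
for v in range(172,202,2):
    d=P[v,286][:2]-c0; q=ray(r,286,v,27)[:2]-c0; print(v,r["color"][v,286],P[v,286,2].round(1),"ty",round(d@Y,1),"plane27",round(q@Y,1))
E
```

```text
172 [146  95  65] 49.2 ty 80.9 plane27 77.8
174 [195 141  82] 49.7 ty 80.1 plane27 76.8
176 [246 207 111] 51.3 ty 79.4 plane27 75.7
178 [249 216 114] 50.5 ty 78.4 plane27 74.7
180 [246 206 110] 50.4 ty 77.5 plane27 73.6
182 [189 134  78] 49.3 ty 76.4 plane27 72.6
184 [138  90  61] 49.8 ty 75.6 plane27 71.5
186 [145 105  62] 24.7 ty 70.0 plane27 70.4
188 [220 168  90] 27.2 ty 69.4 plane27 69.4
190 [243 200 106] 27.9 ty 68.5 plane27 68.3
192 [244 202 106] 26.7 ty 67.2 plane27 67.2
194 [241 198 105] 26.7 ty 66.1 plane27 66.2
196 [228 178  95] 27.2 ty 65.1 plane27 65.1
198 [193 153  97] 26.0 ty 63.8 plane27 64.0
200 [221 180 124] 27.1 ty 62.9 plane27 62.9
```

Call:
apply_moves([
  [[0,0.1,0,0,0,0,1],[0,0.1,0,0,0,0,1],[0,0.05,0,0,0,0,1],[0,0,0,0,0,0,1],[0,0,0,0,0,0,1],[0,0,0,0,0,0,1],[0,0,0,0,0,0,1],[0,0,0,0,0,0,1],[0,0,0,0,0,0,1],[0,0,0,0,0,0,1]],
])

```text
t: 9.15
eef_pos: [487.2, 100.5, 29.5]
tcp_rot: [-3.11, 0.442, -0.0]
force: [-0.4, 0.3, -1.7]
opening: 16.0
```

```bash
python3 - <<'E'
from workcell import *
import cv2,numpy as np
from h import *
o=get_obs();print(o["t"],o["eef_pos"],o["opening"],o["force"],o["moment"])
r=read_camera("wrist");cv2.imwrite("pics/w4.png",r["color"][...,::-1]);np.savez("w4.npz",**r)
P=cloud(r)
c0=np.array([483.9,84.4]);X=np.array([.9805,-.1963]);Y=np.array([.1963,.9805])
for v in range(160,204,2):
    d=P[v,286][:2]-c0; q=ray(r,286,v,27)[:2]-c0; print(v,r["color"][v,286],P[v,286,2].round(1),"ty",round(d@Y,1),"plane27",round(q@Y,1))
print("tcp ty",(o["eef_pos"][:2]-c0)@Y)
E
```

```text
9.15 [487.21645339 100.49512329  29.53253366] 15.959457108504896 [-0.43536747  0.31808302 -1.68808679] [ 0.00399614 -0.08436121  0.02705217]
160 [163 112  70] 50.6 ty 76.3 plane27 73.9
162 [135  90  63] 51.4 ty 75.5 plane27 72.9
164 [138 125 117] 6.3 ty 69.6 plane27 71.9
166 [162 162 157] 7.1 ty 68.5 plane27 70.9
168 [163 164 159] 7.0 ty 67.3 plane27 69.8
170 [162 163 158] 6.1 ty 66.0 plane27 68.8
172 [164 165 160] 6.8 ty 65.0 plane27 67.8
174 [164 165 160] 6.7 ty 63.8 plane27 66.7
176 [168 168 164] 6.1 ty 62.5 plane27 65.7
178 [167 168 163] 4.6 ty 61.1 plane27 64.6
180 [169 170 164] 5.5 ty 60.0 plane27 63.6
182 [163 158 149] 6.2 ty 59.0 plane27 62.5
184 [151 122  83] 19.4 ty 60.1 plane27 61.5
186 [160 123  66] 25.4 ty 60.1 plane27 60.4
188 [224 173  92] 27.3 ty 59.4 plane27 59.3
190 [245 205 109] 26.2 ty 58.1 plane27 58.3
192 [246 207 110] 26.5 ty 57.1 plane27 57.2
194 [244 202 107] 27.3 ty 56.2 plane27 56.1
196 [231 182  98] 26.2 ty 54.9 plane27 55.0
198 [197 156  99] 26.9 ty 53.9 plane27 54.0
200 [224 184 127] 27.0 ty 52.9 plane27 52.9
202 [232 194 134] 27.5 ty 51.9 plane27 51.8
tcp ty 16.432288182049057
```

View pics/w4.png

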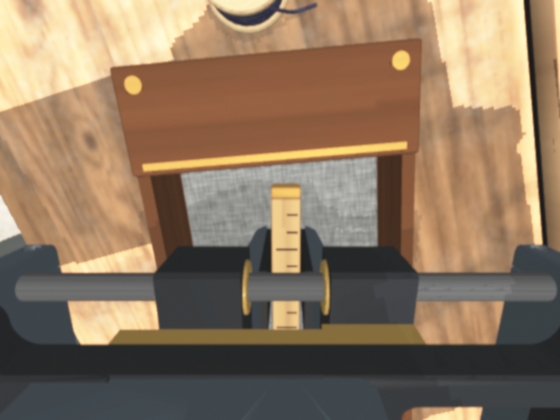

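End a is at y=+60, so end b is at about -110, inside the pocket. Next I'll tilt 0.3 rad about end b, raising end a and easing b slightly down and forward.

Call:
apply_moves([
  [[0,0.005,-0.105,0.25,0,0,1],[0,0.005,-0.105,0.25,0,0,1],[0,0.005,-0.105,0.25,0,0,1],[0,0.005,-0.105,0.25,0,0,1],[0,0.005,-0.105,0.25,0,0,1],[0,0.005,-0.105,0.25,0,0,1],[0,0.005,-0.105,0.25,0,0,1],[0,0.005,-0.105,0.25,0,0,1],[0,0,0,0,0,0,1],[0,0,0,0,0,0,1]],
])

```text
t: 10.45
eef_pos: [485.5, 94.8, 62.4]
tcp_rot: [-2.817, 0.4, -0.06]
force: [-0.6, 0.2, -1.3]
opening: 16.2
```

```bash
python3 - <<'E'
from workcell import *
import cv2,numpy as np
from scipy.spatial.transform import Rotation as R
from h import *
o=get_obs();print(o["t"],o["eef_pos"],o["opening"],o["force"],o["moment"]);print(R.from_rotvec(o["tcp_rot"]).as_matrix().round(3))
c0=np.array([483.9,84.4]);X=np.array([.9805,-.1963]);Y=np.array([.1963,.9805])
print("tcp ty",(o["eef_pos"][:2]-c0)@Y)
for n in ["scene","wrist"]:
  r=read_camera(n);c=r["color"][...,::-1]
  cv2.imwrite(f"pics/{n}5.png",c if n=="wrist" else cv2.resize(c[140:280,190:390],None,fx=4,fy=4,interpolation=cv2.INTER_CUBIC))
P=cloud(r)
for v in range(170,250,6): print(v,P[v,286].round(1),round((P[v,286][:2]-c0)@Y,1))
E
```

```text
10.45 [485.54598342  94.75584341  62.41282985] 16.21638094664457 [-0.56617517  0.23420029 -1.2738037 ] [-0.19993958 -0.0276121   0.01527898]
[[ 0.96  -0.266  0.082]
 [-0.278 -0.918  0.283]
 [-0.    -0.295 -0.956]]
tcp ty 10.477011005972026
170 [502.8 155.2   6.3] 73.1
176 [501.6 151.1   4.8] 68.8
182 [500.3 146.6   6.1] 64.2
188 [496.9 135.4  72.2] 52.5
194 [496.  132.3  72. ] 49.4
200 [495.1 129.4  70.4] 46.3
206 [494.3 126.4  69.1] 43.2
212 [493.4 123.3  68.8] 40.0
218 [492.5 120.2  68.8] 36.8
224 [491.6 117.1  67.3] 33.5
230 [490.7 113.9  65.6] 30.3
236 [489.8 110.8  66.2] 27.0
242 [488.8 107.5  63.8] 23.6
248 [487.9 104.3  63.8] 20.3
```

View pics/scene5.png

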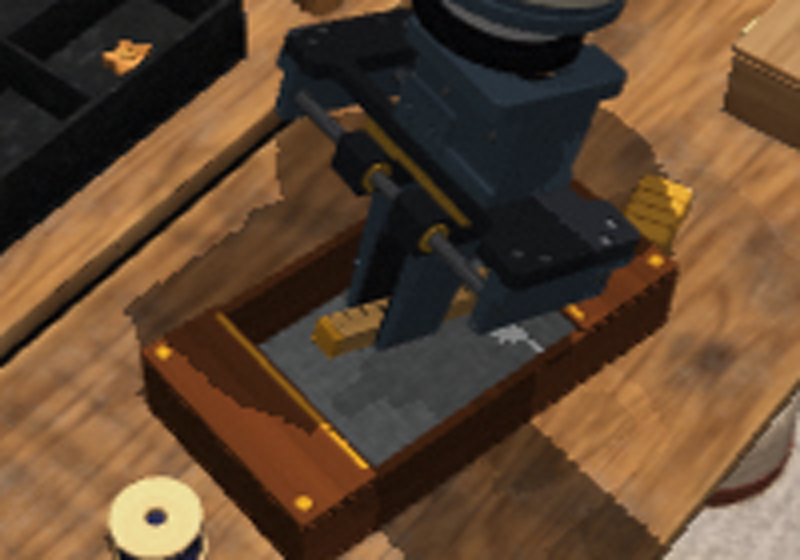

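View pics/wrist5.png

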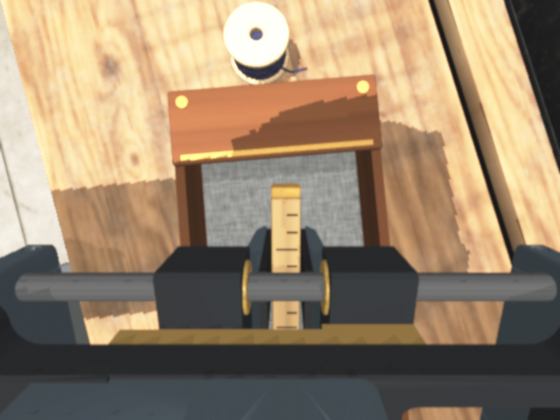

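The rule is threaded: end a has its top at about z 73 and end b is still in the pocket. Forces are about 0. Next I'll pull it 76 mm along its own axis.

Call:
apply_moves([
  [[0,-0.1,0,0,0,0,1],[0,-0.2,0,0,0,0,1],[0,-0.25,0,0,0,0,1],[0,-0.25,0,0,0,0,1],[0,-0.25,0,0,0,0,1],[0,-0.25,0,0,0,0,1],[0,-0.25,0,0,0,0,1],[0,-0.25,0,0,0,0,1],[0,-0.1,0,0,0,0,1],[0,0,0,0,0,0,1]],
])

```text
t: 11.8
eef_pos: [505.7, 164.7, 85.0]
tcp_rot: [-2.816, 0.399, -0.06]
force: [0.6, -0.5, -1.3]
opening: 15.7
```

```bash
python3 - <<'E'
from workcell import *
import cv2,numpy as np
o=get_obs();print(o["t"],o["eef_pos"],o["opening"],o["force"],o["moment"])
for n in ["scene","top"]:
  r=read_camera(n);c=r["color"][...,::-1]
  cv2.imwrite(f"pics/{n}6.png",cv2.resize(c[140:280,190:390],None,fx=4,fy=4,interpolation=cv2.INTER_CUBIC))
E
```

```text
11.8 [505.73506808 164.71472177  85.00009518] 15.688088139229354 [ 0.5659844  -0.53931355 -1.33835295] [-0.19562082 -0.00735538 -0.01273234]
```

View pics/scene6.png

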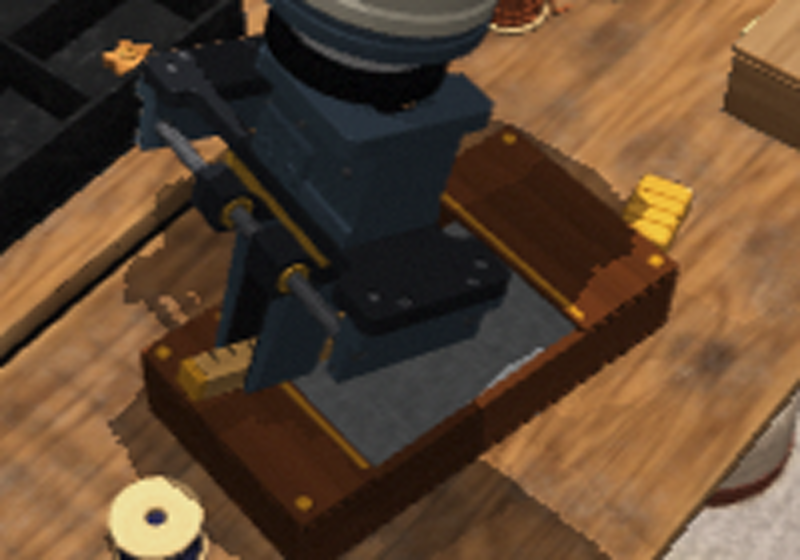

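View pics/top6.png

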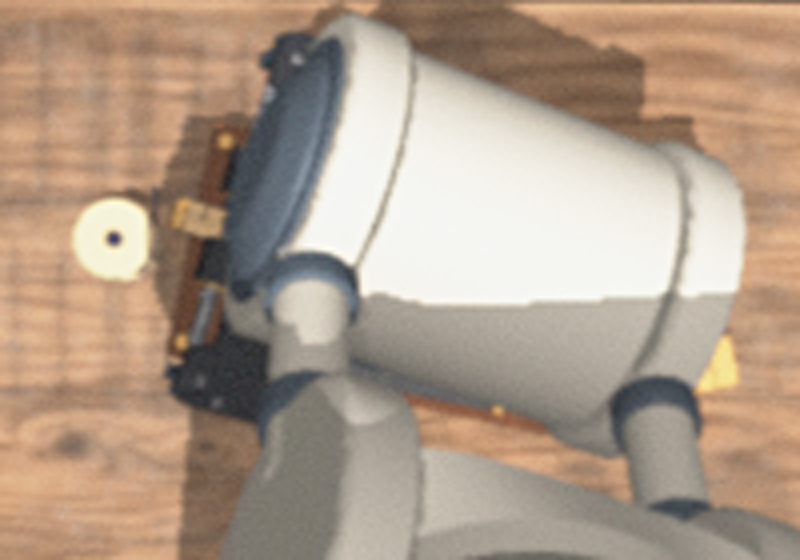

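End b has left the pocket, because the long-cover mouth in the scene crop is empty around px (510,260). Now I'll lift straight up about 100 mm.

Call:
apply_moves([
  [[0,-0.04,-0.12,0,0,0,1],[0,-0.074,-0.24,0,0,0,1],[0,-0.09,-0.29,0,0,0,1],[0,-0.09,-0.29,0,0,0,1],[0,-0.09,-0.29,0,0,0,1],[0,-0.09,-0.29,0,0,0,1],[0,-0.09,-0.29,0,0,0,1],[0,-0.09,-0.29,0,0,0,1],[0,-0.074,-0.24,0,0,0,1],[0,-0.04,-0.12,0,0,0,1]],
])

```text
t: 13.15
eef_pos: [506.0, 164.8, 188.7]
tcp_rot: [-2.816, 0.4, -0.061]
force: [-0.5, -0.0, -0.8]
opening: 15.6
```

Call:
apply_moves([
  [[0,0,0,-0.2,0,0,1],[0,0,0,-0.25,0,0,1],[0,0,0,-0.25,0,0,1],[0,0,0,-0.25,0,0,1],[0,0,0,-0.25,0,0,1],[0,0,0,-0.2,0,0,1],[0,0,0,0,0,0,1],[0,0,0,0,0,0,1],[0,0,0,0,0,0,1],[0,0,0,0,0,0,1]],
])

```text
t: 14.4
eef_pos: [505.8, 164.6, 188.1]
tcp_rot: [-3.022, 0.429, -0.019]
force: [0.8, 1.3, -1.2]
opening: 16.0
```

```bash
python3 - <<'E'
from workcell import *
import cv2,numpy as np
from scipy.spatial.transform import Rotation as R
from h import *
o=get_obs();print(o["t"],o["eef_pos"],o["opening"],o["force"],o["moment"],abs(o["dq"]).max())
M=R.from_rotvec(o["tcp_rot"]).as_matrix();p=o["eef_pos"]
up=M@[0,0,1]
for n,s in dict(a=43.5,mid=-41.5,b=-126.5).items(): print(n,(p-M[:,1]*s+up*9.5).round(1))
c0=np.array([483.9,84.4]);Y=np.array([.1963,.9805]);print("opening",c0+10*Y)
for n in ["scene","top","wrist"]:
  r=read_camera(n);c=r["color"][...,::-1]
  cv2.imwrite(f"pics/{n}7.png",c if n=="wrist" else cv2.resize(c[100:300,160:440],None,fx=2.8,fy=2.8,interpolation=cv2.INTER_CUBIC))
  P=cloud(r)
  if n=="wrist":
    for v in (188,194,206,230): print(v,P[v,286].round(1))
  else:
    r0=np.load(n+"0.npz");P0=cloud(r0)
    if n=="top":
      for (u,v) in [(363,232),(400,157),(214,195)]: print(P0[v,u].round(),P[v,u].round())
E
```

```text
14.4 [505.77286323 164.58619795 188.05736315] 16.011670891408038 [ 0.80713108  1.29046969 -1.2134261 ] [-0.12857292 -0.07746873  0.02868574] 0.0027038733963158992
a [518.1 207.  182.5]
mid [494.5 125.7 174.9]
b [470.9  44.4 167.2]
opening [485.863  94.205]
[440. -73.  18.] [440. -73.  21.]
[ 603. -151.   37.] [ 604. -151.   37.]
[518. 254.  30.] [470. 173. 573.]
188 [517.4 206.1 188.5]
194 [516.6 203.1 189.6]
206 [514.8 196.8 188.8]
230 [511.  184.  188.1]
```

View pics/scene7.png

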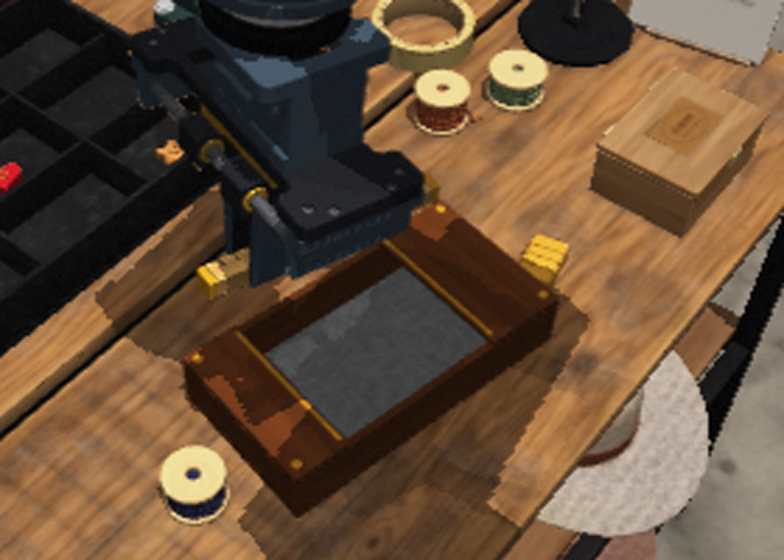

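View pics/wrist7.png

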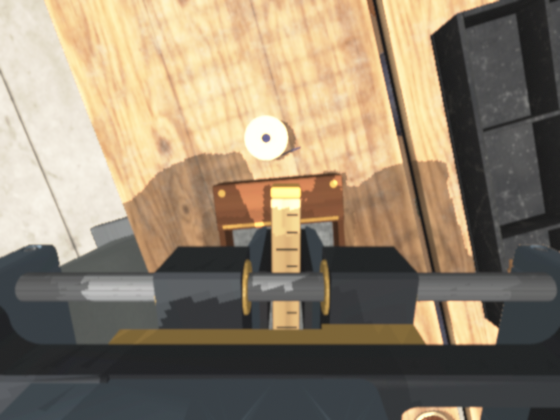

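The rule is held clear: both brass caps show at scene px (215,280) and (432,190), and the tray is empty. The spools and wax look untouched. I'll check the navy spool numerically, then hand in.

```bash
python3 - <<'E'
from workcell import *
from h import *
r=read_camera("scene");a=dict(np.load("scene0.npz"))
P0,P=cloud(a),cloud(r)
for (u,v) in [(223,267),(318,131),(356,190)]: print(P0[v,u].round(1),P[v,u].round(1))
o=get_obs();print(o["opening"],abs(o["dq"]).max())
print(close_job())
E
```

```text
[518.  249.8  34. ] [520.1 248.2  29.8]
[ 611.7 -174.2   28.8] [ 610.6 -172.5   30.6]
[438.8 -79.7  19.1] [439.5 -81.3  17.2]
15.794047366755336 0.0016717412642696249
the job is handed in; nothing more can be done
None
```

The rule came out of the tray and the job is handed in, with the rule held still in the gripper above the tray. No verdict was reported.

**What I did:** I gripped the rule near end a, lifted it 8 mm and slid it 28 mm lengthwise into the deep pocket. I then tilted it 0.3 rad so end a stood above the covers while end b was still in the pocket. From there I drew it out along its own axis, lifted it about 100 mm and partly levelled it.

**Last checks:**
- **Rule position:** ends at about z 182 and 167 mm and middle about 33 mm from the opening's centre. These come from the tool pose and the measured grip offset; the wrist camera agreed at end a.
- **Grip:** opening 15.8–16.0 mm on the 16 mm rule, with the arm still.
- **Forces:** readings taken between moves stayed under about 2 N during the slide, tilt and pull. There was a brief 6.4 N at the wrist while closing on the rule at the floor.
- **Bystanders:** the spools and the wax block showed no shift beyond camera noise (5 mm or less).
- **Time:** about 14.5 s of the 43 s allowed.

In the last top-camera check, the arm hid the navy spool, so I checked it with the scene camera instead. At the tilt, the wrist camera's noisy depth gave a slightly shallower angle than the commanded 0.3 rad, but the rule had not moved in the grip. No check failed.

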